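# Put the prep station's tools and seasonings back in their own holders

## Task

Tidy the prep station: lay the vegetable peeler in the longer wooden rest and the marker pen in the shorter one, down flat inside the pockets at both ends, and stand the sauce bottle upright in the wider round coaster and the spice jar upright in the narrower one, inside the rims. Keep the bottle and the jar from tipping over on the way, leave the garlic and the lime where they lie, and let go of everything.

Things in the scene. Friction and masses are not known exactly. Their poses are not given: they have to be found in the camera images.
- peeler_center (a point): Vegetable peeler, yellow handle and thin metal blade, lying on the table, 170 x 25 x 18 mm, 0.08 kg. Point at its centre, 9 mm above its underside. x axis along it: handle (25 mm wide, 17 mm high) from x = -85 to +20 mm, blade (14 mm wide, 6 mm high) on to x = +85 mm. It balances near x = -25 mm: grasp across there. Either way round in its rest.
- marker_center (a point): Blue and white marker pen lying on the table, 135 mm long, 17 mm thick. Point at its centre, 8 mm above its underside. Its y axis runs along it. Grasp across the middle; either way round in its rest. About 0.015 kg.
- bottle_center (a point): Standing sauce bottle, dark, with a gold cap, 207 mm high; the body is 58 mm in diameter, tapering from the shoulder to the neck and cap (about 30 mm wide in the top 30 mm). Point on its axis half-way up, 103.5 mm above its underside; z axis up. Grasp the cap from above. 0.35 kg.
- jar_center (a point): Standing spice jar with a dark brown lid, 44 mm in diameter, 96 mm high, straight-sided. Point on its axis half-way up, 48 mm above its underside; z axis up. 0.11 kg.
- long_rest_floor (a point): Longer of two fixed wooden tool rests, 204 x 57 mm on plan. Point at its centre on plan, level with its pocket floors, 12 mm above the table; x axis along it. A pocket at each end (side walls and end wall 5 mm thick, tops 24 mm above the table); inside 190 mm long end to end, 43 mm wide. Between x = -50 and +50 mm no walls, only a 5 mm base plate: room for fingers.
- short_rest_floor (a point): The shorter of two wooden tool rests, fixed to the table, 169 x 49 mm on plan, for the marker. Same build and same point as the longer one: pocket floors 12 mm and walls 24 mm above the table, x axis along the rest; inside 155 mm long, 35 mm wide; no walls from x = -40 to +40 mm.
- wide_coaster_floor (a point): The wider of two round wooden coasters with a raised rim and a cork floor, fixed to the table, for the bottle: 86 mm outside, 78 mm inside diameter, rim 16 mm above the table. Point at its centre on the inner floor, 4 mm above the table.
- narrow_coaster_floor (a point): The narrower of the two round wooden coasters, fixed to the table, for the jar: 68 mm outside, 60 mm inside diameter, rim 16 mm above the table. Point at its centre on the inner floor, 4 mm above the table.
- garlic_center (a point): A loose bulb of garlic, about 50 mm across and 51 mm high, a bystander to be left alone. Point at its centre, 25 mm above its underside.
- lime_center (a point): A loose lime, 53 x 45 x 45 mm, a bystander to be left alone. Point at its centre, 22 mm above its underside.

How it is judged:
By the outcome, as a careful person would: the job done as asked, in the order asked, and still so for the second after the job is handed in, with the robot touching nothing.
It also fails if it takes over 104 s, if anything falls off the work surface, if the arm or the gripper's body presses on something with over 40 N, if the wrist force passes 120 N, or if a joint passes its speed limit or range.

## Robot

A 6-joint arm with a two-finger parallel gripper is mounted at the origin on a cart in front of the work surface, level with it; the furniture and walls round the work are solid. World frame = base frame: x ahead of the robot, y to its left, z up, the work surface at z = 0. Lengths are in m, angles in rad, forces in N, time in s.
With the tool pointing down it reaches from about 0.375 to 0.975 m from the base axis. Payload 3.8 kg.
Tool frame: the origin (TCP) lies between the finger pads; the fingertips stand 17 mm ahead of it and the grasp point (between the pads) lies 2 mm behind it; z points along the fingers, y is the line along which they close (so a half turn about z gives the same grasp; the last joint's range is limited). The gripper opens to 85 mm and grips with 20 to 120 N. Pads are 22 mm wide; open, the fingers measure 114 mm over their backs; the gripper's body (76 mm by 85 mm) begins 54 mm behind the grasp point. The pads swing forward as they close: fully open they stand 13 mm farther back than shut.
Start: joints at [1.212, 0.264, 1.604, -0, 1.274, -0.037], TCP at [0.213, 0.64, 0.248] pointing down, gripper open.
Joint ranges: [-2.63, 2.63], [-0.94, 2.18], [0.31, 2.57], [-1.31, 4.45], [0, 2.66], [-2.55, 2.55]. Speed limits (rad/s): [2.57, 2.57, 3.14, 3.14, 3.14, 3.14].

## Interface

Orientations are given as a rotation vector (axis times angle).
In Python, from workcell import bot gives the robot as it stands.
- The arm moves only by the tool play_rows, never from a script. Its argument "steps" is one flat list of numbers, 4 for each row, row after row: the shift along the tool's x, y, z in m, then the turn about the tool's z in rad. A call has 1 to 10 rows; each row is the pose to reach, as a shift and turn from the pose commanded when the call began, along the tool's axes at that moment; what a row does not reach only later rows make up. A row lasts 1/8 s, in which the tool goes at most 62.5 mm and 10.7 degrees, less where a joint would pass 70% of its speed; a pose out of reach is approached as far as the arm can. A call with a gripper value outside its range is refused whole. "jaw" is the closure in counts, from 0 (fully open) to 255 (shut), set as the call begins (left out, the last holds). The fingers move at their own pace and stop on an object; "grip_force" is the grip in N (left out, the last holds). Time passes only in rows, so rows that repeat a pose let the fingers close. It gives the time, the measured TCP pose, the force, the opening and the grip force at its end, in the units of the state.
- bot.read_state(): the state, without advancing time (a new reading comes with each control period).
- bot.read_camera(name): name is "side" or "top" or "wrist"; returns a dict with "pixels" (384x512x3 uint8, blue, green, red), "mtx" (3x3 intrinsics, pixels), "R" (3x3) and "t" (3): a world point X has camera coordinates R X + t. Camera axes: x right, y down, z forward; pixel columns grow to the right and rows downward; lengths in m; the calibration is good to about 2 mm. A picture is of the moment at which its call begins. There is no depth.
- bot.finish_job(): hands the job in; it is judged then, once.
The state is a dict: "time": time; "q": joint angles; "joint_vel": joint speeds; "joint_torque": joint torques, N m; "tool_pos": TCP position; "tcp_rot": TCP orientation; "wrist_force": force on the tool from outside, world axes, zero at the start; "torque": the same for the moment, N m; "width": opening from 0.0 (shut) to 1.0 (fully open); "grip_force": force on a finger pad.
Only numpy, scipy, OpenCV 4.12 (cv2) and the standard library are available. Lean on these libraries where they do the work, as an engineer would, in place of code of your own. Each camera call takes 0.05 s, during which the arm holds its last target. There are 200 camera calls.

## Working session

There is one attempt and no reset: what is moved stays moved. The work goes in short steps, Python scripts to look and compute and a tool call to move; the robot and the scene stay as the last step left them, time stands still between calls to the robot, and variables do not carry over. Pictures are saved under pics/ and viewed, at most 16 in all, crops included, and the job is handed in when it is done.

Besides the shell and the picture viewer there is one more tool, called after "Emit:" as name(argument=value, ...) on one line, values as JSON. play_rows: Moves the arm, as the interface text tells. Its arguments: {"type":"object","properties":{"steps":{"type":"array"},"jaw":{"type":"number"},"grip_force":{"type":"number"}},"required":["steps"]}

```bash
ls; mkdir -p pics
python3 - <<'E'
from workcell import bot
import cv2,pickle
d={}
for n in("top","side","wrist"):
    c=bot.read_camera(n);d[n]=c;cv2.imwrite(f"pics/{n}0.png",c["pixels"])
    print(n,c["mtx"].round(1).tolist(),c["R"].round(3).tolist(),c["t"].round(3).tolist())
pickle.dump(d,open("v0.pkl","wb"))
print(bot.read_state())
E
```

```text
pics
top [[467.6, 0.0, 258.9], [0.0, 467.6, 198.7], [0.0, 0.0, 1.0]] [[0.02, -1.0, 0.001], [-0.996, -0.02, -0.092], [0.092, 0.001, -0.996]] [0.069, 0.545, 1.099]
side [[349.2, 0.0, 252.8], [0.0, 349.2, 195.3], [0.0, 0.0, 1.0]] [[-0.997, -0.08, 0.001], [-0.068, 0.841, -0.536], [0.042, -0.535, -0.844]] [0.531, 0.007, 0.958]
wrist [[340.8, 0.0, 255.4], [0.0, 340.8, 194.7], [0.0, 0.0, 1.0]] [[0.316, 0.949, -0.003], [0.915, -0.304, 0.267], [0.253, -0.087, -0.964]] [-0.673, -0.036, 0.379]
{'time': 0.15, 'q': array([ 1.21209705e+00,  2.64562066e-01,  1.60508375e+00, -1.70053115e-05,
        1.27369020e+00, -3.69000641e-02]), 'joint_vel': array([ 0.00027979, -0.00184786, -0.00520276,  0.00098892, -0.00083601,
       -0.00116234]), 'joint_torque': array([ 1.18791049e-04, -5.15908241e+01, -3.67958951e+01, -5.01163868e-05,
        8.02082563e-03,  2.58019594e-05]), 'tool_pos': array([0.21330058, 0.63983852, 0.24724749]), 'tcp_rot': array([-5.03242542e-01, -3.10069215e+00,  2.68981442e-03]), 'wrist_force': array([-0.97874957, -0.25118565, -0.3768032 ]), 'torque': array([-0.02849947,  0.01660253, -0.00362022]), 'grip_force': 0.0, 'width': 1.0017931200218615}
```

View pics/top0.png

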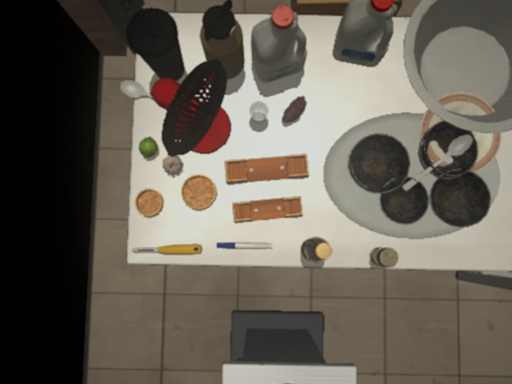

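View pics/side0.png

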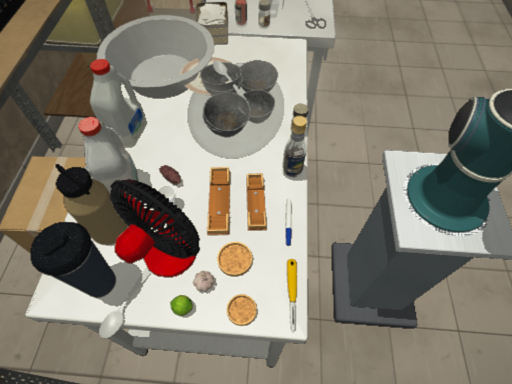

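The top view shows the peeler at (168,249), marker (244,245), bottle (316,250), jar (384,257), rests at (266,168) and (267,209), and coasters at (199,192) and (149,203). The side view shows all of them too: peeler (292,293), marker (289,222), bottle (295,150), jar (299,112), rests (219,200) and (257,202), coasters (235,259) and (242,309).

```bash
cat > h.py <<'E'
import numpy as np,cv2,pickle
from scipy.spatial.transform import Rotation as Ro
def ray(c,uv):
    K,R,t=c["mtx"],np.array(c["R"]),np.array(c["t"])
    d=R.T@np.linalg.inv(K)@np.array([uv[0],uv[1],1.]);return -R.T@t,d
def plane(c,uv,z):
    o,d=ray(c,uv);return o+d*(z-o[2])/d[2]
def tri(obs):
    A=np.zeros((3,3));b=np.zeros(3);L=[]
    for c,uv in obs:
        o,d=ray(c,uv);d=d/np.linalg.norm(d);P=np.eye(3)-np.outer(d,d);A+=P;b+=P@o;L.append((P,o))
    x=np.linalg.solve(A,b);return x,max(np.linalg.norm(P@(x-o)) for P,o in L)
def proj(c,X):
    p=c["mtx"]@(np.array(c["R"])@np.array(X)+c["t"]);return p[:2]/p[2]
def comps(c,lo,hi,amin=30,k=0):
    m=cv2.inRange(cv2.cvtColor(c["pixels"],cv2.COLOR_BGR2HSV),np.array(lo),np.array(hi))
    if k:m=cv2.morphologyEx(m,cv2.MORPH_CLOSE,np.ones((k,k),np.uint8))
    cs,_=cv2.findContours(m,cv2.RETR_EXTERNAL,cv2.CHAIN_APPROX_NONE)
    return [q for q in cs if cv2.contourArea(q)>amin]
E
python3 - <<'E'
from h import *
d=pickle.load(open("v0.pkl","rb"))
for n in("top","side"):
    c=d[n]
    for name,lo,hi,k in(("wood",(5,70,60),(18,220,255),5),("yel",(19,150,100),(32,255,255),3),("blue",(105,90,40),(130,255,255),3),("dark",(0,0,0),(179,255,110),3)):
        for q in comps(c,lo,hi,40,k):
            r=cv2.minAreaRect(q);u,v=r[0]
            X=plane(c,(u,v),0.012)
            if not(0.2<X[0]<.8 and abs(X[1])<.6):continue
            print(n,name,np.round(r[0],1),np.round(r[1],1),round(r[2]),cv2.contourArea(q),X.round(3))
for n,(x0,x1,y0,y1),s in(("top",(120,420,140,275),1),("side",(180,330,90,340),1)):
    pass
a=cv2.resize(d["top"]["pixels"][135:275,125:405],None,fx=2.8,fy=2.8,interpolation=2)
cv2.imwrite("pics/topcrop.png",a)
E
```

```text
top wood [267.  209.1] [19.6 68.4] 84 1239.0 [0.52  0.06  0.012]
top wood [148.5 202.5] [27. 27.] 90 588.0 [0.53  0.348 0.012]
top wood [198.3 191.3] [34.6 33.9] 45 910.5 [0.56  0.228 0.012]
top wood [266.3 168.3] [22.8 82.2] 85 1736.5 [0.62  0.064 0.012]
top wood [435.  156.5] [29.   9.2] 45 145.5 [ 0.657 -0.35   0.012]
top wood [487.5 153.6] [12.6 47.1] 32 304.5 [ 0.667 -0.478  0.012]
top wood [424.9 125.8] [ 8.1 32.5] 20 144.0 [ 0.734 -0.326  0.012]
top wood [290.3 110.5] [ 6.5 21.6] 36 46.5 [0.765 0.007 0.012]
top wood [466.3 101.4] [56.1 14.8] 12 373.0 [ 0.797 -0.429  0.012]
top yel [179.5 249. ] [ 8. 41.] 90 282.0 [0.419 0.269 0.012]
top dark [129.4 261.7] [21.4 19.3] 30 100.0 [0.387 0.388 0.012]
top dark [225.5 245.5] [ 5. 17.] 90 65.0 [0.43  0.158 0.012]
top dark [148.1 147.7] [19.2 17.4] 63 156.5 [0.665 0.355 0.012]
top dark [418.8 180.2] [108.8 134.1] 79 9422.5 [ 0.598 -0.309  0.012]
top dark [294.2 110.3] [15.  31.9] 34 347.5 [ 0.766 -0.003  0.012]
top dark [255.5 191.5] [383. 511.] 90 104510.0 [0.562 0.089 0.012]
side wood [241.5 309. ] [30. 29.] 90 691.0 [0.53  0.347 0.012]
side wood [235.  258.5] [33. 34.] 90 877.5 [0.558 0.228 0.012]
side wood [255.7 201.4] [56.6 18.2] 87 921.0 [0.52  0.061 0.012]
side wood [174.8 177.3] [ 9.3 11.5] 8 62.0 [0.752 0.001 0.012]
side wood [218.8 200.6] [21.3 67.7] 3 1320.5 [0.619 0.067 0.012]
side yel [291.5 280. ] [42.  9.] 90 310.5 [0.419 0.27  0.012]
side blue [288. 236.] [16.  4.] 90 61.0 [0.431 0.157 0.012]
side dark [205.9 346.9] [196.6  29.1] 5 3496.5 [0.598 0.431 0.012]
side dark [186.7 308. ] [ 9.4 19. ] 29 61.5 [0.653 0.354 0.012]
side dark [170.4 174.4] [24.4 12.2] 37 220.0 [ 0.766 -0.008  0.012]
side dark [293.6 160.8] [20.1 32.2] 7 461.5 [ 0.421 -0.085  0.012]
side dark [239.7  98.6] [73.8 75.1] 87 4098.5 [ 0.602 -0.33   0.012]
side dark [308.2  91.4] [ 22.  104.6] 11 630.0 [ 0.377 -0.383  0.012]
```

View pics/topcrop.png

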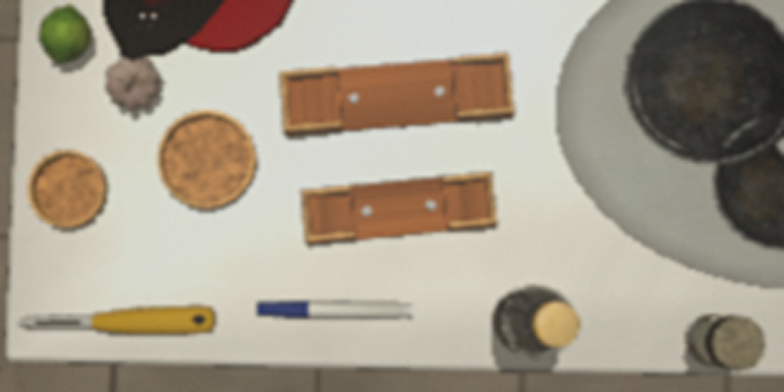

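View pics/wrist0.png

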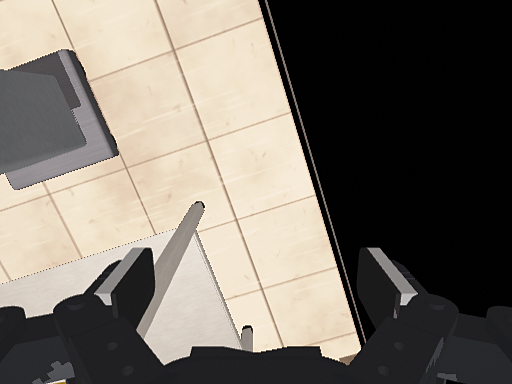

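The top crop shows the whole peeler (blade end (132,250), handle end (202,249)), marker ends (217,245) and (272,246), bottle cap (324,251) and jar lid (389,257). The wrist view sees only floor beyond the table.

Run:
```python
from h import *
d=pickle.load(open("v0.pkl","rb"));T,S=d["top"],d["side"]
def show(n,a,b):
    x,e=tri([(T,a),(S,b)]);print(n,x.round(4),"err",round(e,4))
show("short",(267,209.1),(255.7,201.4));show("narrow",(148.5,202.5),(241.5,309));show("wide",(198.3,191.3),(235,258.5));show("long",(266.3,168.3),(218.8,200.6))
show("yel",(179.5,249),(291.5,280));show("blue",(225.5,245.5),(288,236))
for n,a,b,z in(("peeler",(132.1,250),(201.8,248.6),.009),("marker",(216.8,245.4),(272.1,245.7),.008)):
    A,B=plane(T,a,z),plane(T,b,z);print(n,A.round(3),B.round(3),((A+B)/2).round(4),np.linalg.norm(A-B).round(3),np.degrees(np.arctan2(*(B-A)[1::-1])).round(2))
for nm,ctop in(("short",(267,209)),("long",(266,168))):
    for q in comps(T,(5,70,60),(18,220,255),500,5):
        r=cv2.minAreaRect(q)
        if abs(r[0][0]-ctop[0])<3 and abs(r[0][1]-ctop[1])<3:
            P=np.array([plane(T,p,.02)[:2] for p in cv2.boxPoints(r)]);print(nm,P.round(4).tolist())
            e=[P[1]-P[0],P[2]-P[1]];L=max(e,key=np.linalg.norm);print([np.linalg.norm(k).round(3) for k in e],np.degrees(np.arctan2(L[1],L[0])).round(2))
print("bottle cap",plane(T,(323.6,250.7),.207),"jar lid",plane(T,(388.6,256.8),.096))
from workcell import bot
print(Ro.from_rotvec(bot.read_state()["tcp_rot"]).as_matrix().round(3))
cv2.imwrite("pics/sidecrop.png",cv2.resize(S["pixels"][90:340,270:320],None,fx=4,fy=2.4,interpolation=2) if 0 else cv2.resize(S["pixels"][95:185,250:340],None,fx=6,fy=6,interpolation=2))
```

```text
short [0.5198 0.06   0.01  ] err 0.0001
narrow [0.5298 0.3474 0.0155] err 0.0
wide [0.5586 0.228  0.013 ] err 0.0012
long [0.6201 0.0635 0.0066] err 0.0005
yel [0.4192 0.2694 0.0092] err 0.0001
blue [0.4304 0.1582 0.0147] err 0.0004
peeler [0.415 0.384 0.009] [0.421 0.216 0.009] [0.418  0.2997 0.009 ] 0.168 -87.73
marker [0.43  0.18  0.008] [0.432 0.046 0.008] [0.4307 0.1129 0.008 ] 0.134 -89.18
short [[0.5331, 0.1449], [0.5525, -0.019], [0.5055, -0.0242], [0.4862, 0.1392]]
[np.float64(0.165), np.float64(0.047)] -83.24
long [[0.6359, 0.166], [0.6567, -0.0331], [0.6011, -0.0383], [0.5805, 0.16]]
[np.float64(0.2), np.float64(0.056)] -84.04
bottle cap [ 0.42521715 -0.05101637  0.207     ] jar lid [ 0.41281402 -0.21116725  0.096     ]
[[-0.949  0.316 -0.001]
 [ 0.316  0.949 -0.002]
 [ 0.    -0.002 -1.   ]]
```

View pics/sidecrop.png

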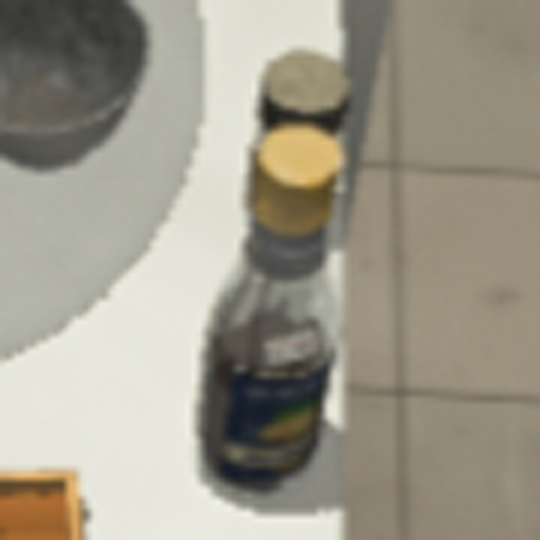

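The side crop shows the gold cap top centred at side pixel (300,121) and the jar lid top at (301,109). I'll check their heights by triangulation and start towards the peeler.

```bash
cat >> h.py <<'E'
def go(x,y,z,hd):
    "row (tool shift, turn) from the present pose to TCP x,y,z with closing axis at heading hd deg"
    from workcell import bot
    s=bot.read_state();R=Ro.from_rotvec(s["tcp_rot"]).as_matrix()
    h=np.degrees(np.arctan2(R[1,1],R[0,1]));t=((h-hd+90)%180)-90
    print("row",(R.T@(np.array([x,y,z])-s["tool_pos"])).round(4),np.radians(t).round(3),"| t",round(s["time"],2),"pos",s["tool_pos"].round(4),"hd",h.round(1),"w",round(s["width"],3),"gf",round(s["grip_force"],1),"q6",s["q"][5].round(2))
E
python3 - <<'E'
from h import *
d=pickle.load(open("v0.pkl","rb"));T,S=d["top"],d["side"]
for a,b in(((323.6,250.7),(300,120.8)),((388.6,256.8),(300.8,108.8))):
    x,e=tri([(T,a),(S,b)]);print(x.round(4),round(e,4))
go(.419,.276,.12,2.3)
E
```

```text
[ 0.4249 -0.0508  0.2081] 0.0004
[ 0.4116 -0.2114  0.0947] 0.0012
row [-0.3102 -0.2799  0.1277] 1.209 | t 0.15 pos [0.2133 0.6398 0.2472] hd 71.6 w 1.002 gf 0.0 q6 -0.04
```

Emit:
play_rows(steps=[-0.31, -0.28, 0.127, 1.21, -0.31, -0.28, 0.127, 1.21, -0.31, -0.28, 0.127, 1.21, -0.31, -0.28, 0.127, 1.21, -0.31, -0.28, 0.127, 1.21, -0.31, -0.28, 0.127, 1.21, -0.31, -0.28, 0.127, 1.21, -0.31, -0.28, 0.127, 1.21, -0.31, -0.28, 0.127, 1.21, -0.31, -0.28, 0.127, 1.21], jaw=60)

```text
time: 1.4
tool_pos: [0.4189, 0.278, 0.1219]
tcp_rot: [2.176, 2.266, 0.002]
wrist_force: [0.4, -0.6, -1.1]
width: 0.765
grip_force: 0.0
```

Run:
```python
from h import *
from workcell import bot
c=bot.read_camera("wrist");cv2.imwrite("pics/w1.png",c["pixels"]);pickle.dump(c,open("w1.pkl","wb"))
for n,X in(("bal",(.419,.276,.009)),("cen",(.418,.301,.009))):print(n,proj(c,X))
for q in comps(c,(19,120,80),(34,255,255),300,3):
    r=cv2.minAreaRect(q);P=np.array([plane(c,p,.012) for p in cv2.boxPoints(r)]);print(P.mean(0),P[:,:2].round(3).tolist())
go(.419,.276,.02,2.3)
```

```text
bal [254.84022007 198.77554193]
cen [254.86566194 164.90514567]
[0.41867943 0.26894217 0.012     ] [[0.408, 0.217], [0.406, 0.32], [0.428, 0.321], [0.433, 0.218]]
row [-0.0022 -0.      0.1019] 0.001 | t 1.45 pos [0.4188 0.2781 0.1219] hd 2.4 w 0.767 gf 0.0 q6 0.5
```

View pics/w1.png

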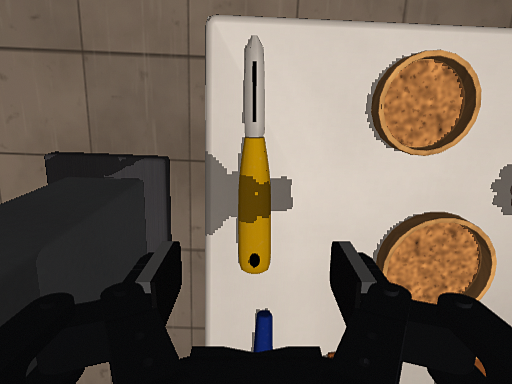

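The wrist view shows the peeler upright at column 255 (blade tip row 37, handle end row 272), midway between the fingers and as measured. Descend and grasp.

Emit:
play_rows(steps=[-0.002, 0, 0.04, 0, -0.002, 0, 0.08, 0, -0.002, 0, 0.101, 0, -0.002, 0, 0.101, 0, -0.002, 0, 0.101, 0])

```text
time: 2.08
tool_pos: [0.4197, 0.2759, 0.0214]
tcp_rot: [2.176, 2.266, 0.003]
wrist_force: [0.0, 0.8, 1.0]
width: 0.767
grip_force: 0.0
```

Emit:
play_rows(steps=[0, 0, 0, 0, 0, 0, 0, 0, 0, 0, 0, 0, 0, 0, 0, 0, 0, 0, 0, 0, 0, 0, 0, 0], jaw=255, grip_force=40)

```text
time: 2.82
tool_pos: [0.4197, 0.2751, 0.0213]
tcp_rot: [2.178, 2.264, 0.002]
wrist_force: [-2.0, -0.3, 6.3]
width: 0.242
grip_force: 39.1
```

Emit:
play_rows(steps=[0, 0, -0.03, 0, 0, 0, -0.09, 0, 0, 0, -0.1, 0, 0, 0, -0.1, 0])

```text
time: 3.32
tool_pos: [0.4196, 0.2749, 0.121]
tcp_rot: [2.178, 2.264, 0.003]
wrist_force: [-0.3, -0.4, -0.8]
width: 0.242
grip_force: 39.7
```

Run:
```python
from h import *
go(.622,.0386,.12,6)
```

```text
row [-0.2439  0.1931  0.0011] -0.066 | t 3.33 pos [0.4196 0.2749 0.121 ] hd 2.2 w 0.242 gf 39.7 q6 0.49
```

Emit:
play_rows(steps=[-0.05, 0.04, 0, -0.02, -0.1, 0.08, 0, -0.04, -0.15, 0.12, 0, -0.066, -0.2, 0.16, 0, -0.066, -0.244, 0.193, 0, -0.066, -0.244, 0.193, 0, -0.066, -0.244, 0.193, 0, -0.066, -0.244, 0.193, 0, -0.066])

```text
time: 4.32
tool_pos: [0.6197, 0.0394, 0.1188]
tcp_rot: [-2.099, -2.334, 0.003]
wrist_force: [-0.2, -0.2, 0.7]
width: 0.248
grip_force: 39.7
```

Run:
```python
from h import *
from workcell import bot
for n in("wrist","top"):
    c=bot.read_camera(n);pickle.dump(c,open(n+"2.pkl","wb"));im=c["pixels"]
    cv2.imwrite(f"pics/{n}2.png",im)
    if n=="wrist":
        for s in(-1,1):print(proj(c,(.6195-s*.0107,.0635+s*.1015,.024)))
go(.622,.0386,.034,6)
```

```text
[258.47531801 304.67131663]
[259.82918085  -5.47787742]
row [-0.0012  0.0017  0.0857] 0.002 | t 4.42 pos [0.6203 0.0396 0.1197] hd 6.1 w 0.245 gf 39.7 q6 -0.08
```

View pics/wrist2.png

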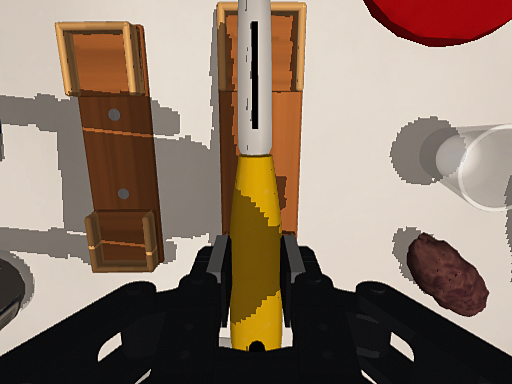

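The wrist view shows the peeler held straight over the long rest; its far end edge is at row 2, columns 218–307, and the short rest's corners are at (57,24), (145,24), (92,271) and (158,268). I'll compare these with the top-view numbers.

Run:
```python
from h import *
c=pickle.load(open("wrist2.pkl","rb"))
a,b=plane(c,(218,3),.024),plane(c,(306,2),.024);print("long far end",a.round(4),b.round(4),((a+b)/2).round(4),"exp",(.6195-.0107,.0635+.1015))
P=[plane(c,p,.024) for p in((57,24),(143,24),(92,271),(158,269))]
print(np.round(P,4),np.mean(P,0).round(4))
t=pickle.load(open("top2.pkl","rb"))
for q in comps(t,(5,70,60),(18,220,255),300,3):
    r=cv2.minAreaRect(q)
    if r[0][0]<340:print(np.round(r[0],1),np.round(r[1],1))
```

```text
long far end [0.5851 0.1581 0.024 ] [0.6359 0.164  0.024 ] [0.6105 0.161  0.024 ] exp (0.6088, 0.165)
[[ 0.4914  0.1369  0.024 ]
 [ 0.5419  0.1423  0.024 ]
 [ 0.5085 -0.0236  0.024 ]
 [ 0.5556 -0.0169  0.024 ]] [0.5244 0.0597 0.024 ]
[148.5 202.5] [27. 27.]
[198.5 191.5] [33.9 33.9]
[236.5 170.5] [23. 23.]
[230.   51.6] [43.2 44.6]
[310.7   8.4] [26.8 82.2]
```

Emit:
play_rows(steps=[-0.003, 0.0025, 0.03, 0, -0.003, 0.0025, 0.06, 0, -0.003, 0.0025, 0.075, 0, -0.003, 0.0025, 0.085, 0, -0.003, 0.0025, 0.086, 0, -0.003, 0.0025, 0.086, 0])

```text
time: 5.18
tool_pos: [0.6251, 0.0358, 0.0353]
tcp_rot: [2.101, 2.334, 0.002]
wrist_force: [0.3, -1.0, -0.9]
width: 0.247
grip_force: 39.7
```

Emit:
play_rows(steps=[0, 0, 0, 0, 0, 0, 0, 0, 0, 0, 0, 0, 0, 0, 0, 0], jaw=110)

```text
time: 5.68
tool_pos: [0.6243, 0.0356, 0.0345]
tcp_rot: [2.102, 2.335, 0.0]
wrist_force: [-0.3, 0.8, 1.0]
width: 0.566
grip_force: 0.0
```

Emit:
play_rows(steps=[0, 0, -0.03, 0, 0, 0, -0.08, 0, 0, 0, -0.12, 0, 0, 0, -0.12, 0])

```text
time: 6.18
tool_pos: [0.6276, 0.0357, 0.1594]
tcp_rot: [2.097, 2.33, 0.01]
wrist_force: [-0.2, -0.3, -0.8]
width: 0.571
grip_force: 0.0
```

Run:
```python
from h import *
from workcell import bot
c=bot.read_camera("wrist");cv2.imwrite("pics/w3.png",c["pixels"])
go(.431,.113,.12,0.8)
```

```text
row [ 0.0973 -0.1858  0.0359] 0.091 | t 6.22 pos [0.6258 0.0357 0.1568] hd 6.0 w 0.569 gf 0.0 q6 -0.09
```

View pics/w3.png

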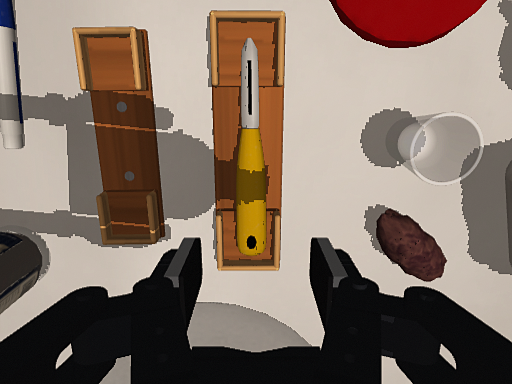

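The wrist view shows the peeler lying inside the long rest, blade tip (250,38) and handle end (250,254) both within the pocket walls (rows 17–265). Next the marker.

Emit:
play_rows(steps=[0.025, -0.047, 0.01, 0.03, 0.05, -0.094, 0.02, 0.06, 0.075, -0.14, 0.03, 0.09, 0.097, -0.186, 0.036, 0.09, 0.097, -0.186, 0.036, 0.09, 0.097, -0.186, 0.036, 0.09, 0.097, -0.186, 0.036, 0.09])

```text
time: 7.1
tool_pos: [0.4305, 0.1125, 0.1185]
tcp_rot: [2.205, 2.237, 0.001]
wrist_force: [0.0, -0.8, 0.2]
width: 0.569
grip_force: 0.0
```

Run:
```python
from h import *
from workcell import bot
c=bot.read_camera("wrist");cv2.imwrite("pics/w4.png",c["pixels"])
g=c["pixels"].min(2)
for q in comps(c,(100,80,30),(130,255,255),60,3):
    r=cv2.minAreaRect(q);print(r,plane(c,r[0],.009).round(4))
print(proj(c,(.431,.113,.009)),proj(c,(.43,.18,.009)),proj(c,(.432,.046,.009)))
go(.431,.113,.02,0.8)
```

```text
((255.5, 133.5), (69.0, 23.0), 90.0) [0.4304 0.1577 0.009 ]
[255.48647262 196.5721761 ] [255.46408001  99.6378289 ] [255.5058047  280.25790393]
row [0.0006 0.0004 0.0986] 0.0 | t 7.15 pos [0.4305 0.1124 0.1186] hd 0.8 w 0.569 gf 0.0 q6 0.19
```

View pics/w4.png

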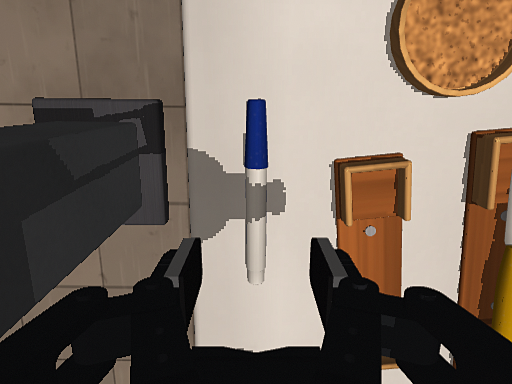

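The marker runs from (255,98) to (256,284), exactly where predicted and centred between the fingers.

Emit:
play_rows(steps=[0, 0, 0.04, 0, 0, 0, 0.08, 0, 0, 0, 0.098, 0, 0, 0, 0.098, 0, 0, 0, 0.098, 0])

```text
time: 7.78
tool_pos: [0.4305, 0.1126, 0.0211]
tcp_rot: [2.205, 2.237, 0.002]
wrist_force: [0.2, -0.1, -0.2]
width: 0.57
grip_force: 0.0
```

Emit:
play_rows(steps=[0, 0, 0, 0, 0, 0, 0, 0, 0, 0, 0, 0, 0, 0, 0, 0, 0, 0, 0, 0], jaw=255, grip_force=30)

```text
time: 8.4
tool_pos: [0.4301, 0.1128, 0.0214]
tcp_rot: [2.204, 2.237, 0.003]
wrist_force: [-0.5, -0.6, 5.1]
width: 0.163
grip_force: 29.5
```

Emit:
play_rows(steps=[0, 0, -0.03, 0, 0, 0, -0.08, 0, 0, 0, -0.08, 0, 0, 0, -0.08, 0])

```text
time: 8.9
tool_pos: [0.4289, 0.1126, 0.1002]
tcp_rot: [2.205, 2.238, 0.0]
wrist_force: [-0.6, 0.5, -0.2]
width: 0.168
grip_force: 29.6
```

Run:
```python
from h import *
go(.5215,.06,.1,6.8)
```

```text
row [-0.054   0.0918  0.0002] -0.104 | t 8.9 pos [0.4289 0.1126 0.1002] hd 0.9 w 0.168 gf 29.6 q6 0.19
```

Emit:
play_rows(steps=[-0.027, 0.045, 0, -0.05, -0.054, 0.091, 0, -0.104, -0.054, 0.091, 0, -0.104, -0.054, 0.091, 0, -0.104, -0.054, 0.091, 0, -0.104])

```text
time: 9.52
tool_pos: [0.5189, 0.0604, 0.099]
tcp_rot: [-2.083, -2.348, 0.003]
wrist_force: [0.1, -0.2, 0.4]
width: 0.163
grip_force: 29.6
```

Emit:
play_rows(steps=[0, 0, 0.03, 0, 0, 0, 0.05, 0, 0, 0, 0.06, 0, 0, 0, 0.065, 0, 0, 0, 0.065, 0])

```text
time: 10.15
tool_pos: [0.521, 0.0602, 0.0355]
tcp_rot: [2.085, 2.35, 0.0]
wrist_force: [0.6, 0.8, 0.2]
width: 0.164
grip_force: 29.6
```

Emit:
play_rows(steps=[0, 0, 0, 0, 0, 0, 0, 0, 0, 0, 0, 0, 0, 0, 0, 0], jaw=110)

```text
time: 10.65
tool_pos: [0.521, 0.06, 0.0354]
tcp_rot: [2.085, 2.349, 0.0]
wrist_force: [-0.2, -0.6, 0.1]
width: 0.57
grip_force: 0.0
```

Emit:
play_rows(steps=[0, 0, -0.02, 0, 0, 0, -0.06, 0, 0, 0, -0.12, 0, 0, 0, -0.18, 0, 0, 0, -0.24, 0, 0, 0, -0.24, 0, 0, 0, -0.24, 0])

```text
time: 11.52
tool_pos: [0.5207, 0.06, 0.2752]
tcp_rot: [2.085, 2.349, 0.0]
wrist_force: [0.6, 0.8, -1.4]
width: 0.569
grip_force: 0.0
```

Run:
```python
from h import *
from workcell import bot
c=bot.read_camera("wrist");cv2.imwrite("pics/w5.png",c["pixels"]);pickle.dump(c,open("w5.pkl","wb"))
go(.425,-.051,.27,0)
```

```text
row [-0.0989 -0.1075  0.0041] 0.119 | t 11.57 pos [0.52   0.0599 0.2738] hd 6.8 w 0.567 gf 0.0 q6 -0.05
```

View pics/w5.png

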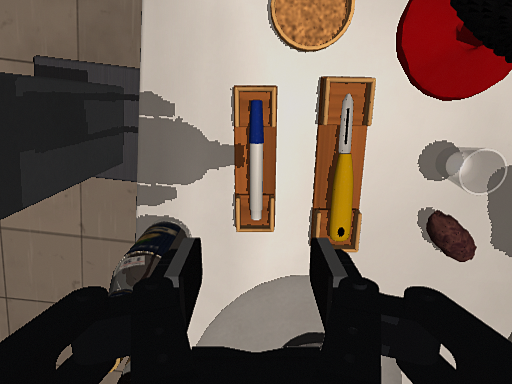

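Both tools lie inside their rests: marker (257,100)–(257,220) within rows 88–230, and peeler within the long one. Next the bottle cap.

Emit:
play_rows(steps=[-0.04, -0.043, 0, 0.06, -0.08, -0.086, 0, 0.119, -0.099, -0.1075, 0, 0.119, -0.099, -0.1075, 0, 0.119, -0.099, -0.1075, 0, 0.119, -0.099, -0.1075, 0, 0.119], jaw=40)

```text
time: 12.32
tool_pos: [0.4264, -0.0503, 0.2747]
tcp_rot: [-2.219, -2.222, 0.001]
wrist_force: [0.4, -0.5, -0.6]
width: 0.843
grip_force: 0.0
```

Run:
```python
from h import *
from workcell import bot
c=bot.read_camera("wrist");cv2.imwrite("pics/w6.png",c["pixels"])
print(proj(c,(.425,-.051,.207)),proj(c,(.425,-.051,0)))
go(.425,-.051,.197,0)
```

```text
[252.67321804 217.59065744] [254.19003032 159.62899803]
row [-0.0007 -0.0013  0.0778] 0.001 | t 12.38 pos [ 0.4264 -0.0503  0.2748] hd 0.1 w 0.843 gf 0.0 q6 -0.18
```

View pics/w6.png

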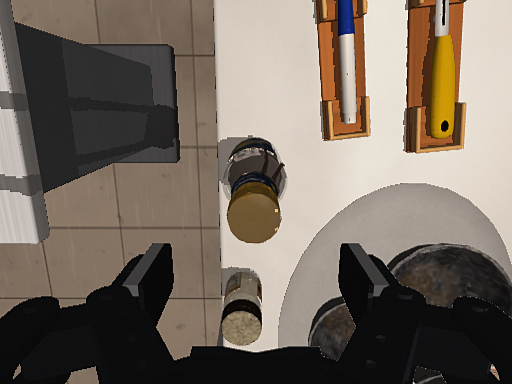

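The bottle cap top is centred at (254,213), about 2 mm from the predicted (253,218); the bottle stands upright, jar behind at (242,322).

Emit:
play_rows(steps=[0.001, -0.001, 0.03, 0, 0.001, -0.001, 0.055, 0, 0.001, -0.001, 0.07, 0, 0.001, -0.001, 0.078, 0, 0.001, -0.001, 0.078, 0, 0.001, -0.001, 0.078, 0])

```text
time: 13.12
tool_pos: [0.4257, -0.0501, 0.1982]
tcp_rot: [2.22, 2.221, 0.001]
wrist_force: [-0.9, -0.6, -0.2]
width: 0.847
grip_force: 0.0
```

Emit:
play_rows(steps=[0, 0, 0, 0, 0, 0, 0, 0, 0, 0, 0, 0, 0, 0, 0, 0, 0, 0, 0, 0, 0, 0, 0, 0], jaw=255, grip_force=60)

```text
time: 13.88
tool_pos: [0.4256, -0.0502, 0.1983]
tcp_rot: [2.221, 2.22, 0.002]
wrist_force: [-0.7, 0.0, 5.4]
width: 0.354
grip_force: 59.1
```

Emit:
play_rows(steps=[0, 0, -0.01, 0, 0, 0, -0.025, 0, 0, 0, -0.045, 0, 0, 0, -0.06, 0, 0, 0, -0.06, 0, 0, 0, -0.06, 0])

```text
time: 14.62
tool_pos: [0.4245, -0.05, 0.2567]
tcp_rot: [-2.221, -2.221, 0.001]
wrist_force: [-0.2, 0.2, -4.2]
width: 0.36
grip_force: 59.2
```

Run:
```python
from h import *
from workcell import bot
c=bot.read_camera("side");pickle.dump(c,open("s7.pkl","wb"));cv2.imwrite("pics/s7.png",c["pixels"])
print(bot.read_state()["wrist_force"])
go(.5586,.228,.257,20)
```

```text
[-0.98628883 -0.02471749 -4.49041378]
row [ 0.2779  0.1343 -0.0008] -0.349 | t 14.68 pos [ 0.4243 -0.0499  0.2564] hd -0.0 w 0.357 gf 59.2 q6 -0.18
```

View pics/s7.png

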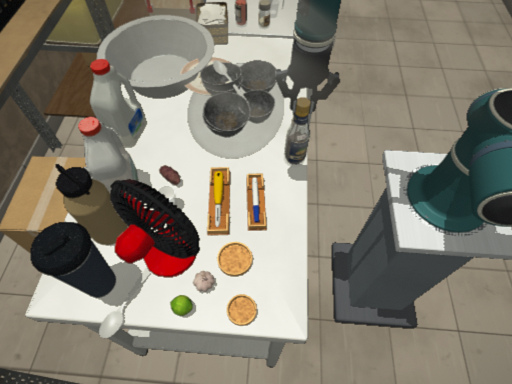

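The bottle hangs upright with its bottom clear of the table at (297,160); both tools rest well. Carry it to the wide coaster.

Emit:
play_rows(steps=[0.01, 0.005, 0, 0, 0.035, 0.017, 0, 0, 0.07, 0.034, 0, 0, 0.11, 0.053, 0, 0, 0.15, 0.073, 0, 0, 0.19, 0.092, 0, 0, 0.225, 0.109, 0, 0, 0.255, 0.123, 0, 0, 0.27, 0.131, 0, 0, 0.2775, 0.134, 0, 0])

```text
time: 15.92
tool_pos: [0.5588, 0.2281, 0.2565]
tcp_rot: [-2.22, -2.222, 0.003]
wrist_force: [-0.1, -0.9, -2.8]
width: 0.357
grip_force: 59.3
```

Emit:
play_rows(steps=[0, 0, 0, 0, 0, 0, 0, 0, 0, 0, 0, 0])

```text
time: 16.3
tool_pos: [0.5587, 0.2266, 0.2575]
tcp_rot: [2.223, 2.22, 0.0]
wrist_force: [0.2, -0.8, -3.5]
width: 0.356
grip_force: 59.3
```

Run:
```python
from h import *
from workcell import bot
a=[]
for n in("wrist","side"):
    c=bot.read_camera(n);pickle.dump(c,open(n+"8.pkl","wb"));a.append(c["pixels"])
    print(n,[np.round(proj(c,p)).tolist() for p in((.5586,.228,.004),(.5586,.228,.058))])
im=np.hstack([a[0],a[1][:,150:350]]);cv2.imwrite("pics/c8.png",im)
go(.5586,.2275,.257,0)
```

```text
wrist [[255.0, 161.0], [255.0, 170.0]]
side [[235.0, 260.0], [234.0, 251.0]]
row [ 0.0007 -0.0002  0.0005] -0.001 | t 16.4 pos [0.5588 0.2268 0.2575] hd -0.0 w 0.356 gf 59.3 q6 0.35
```

View pics/c8.png

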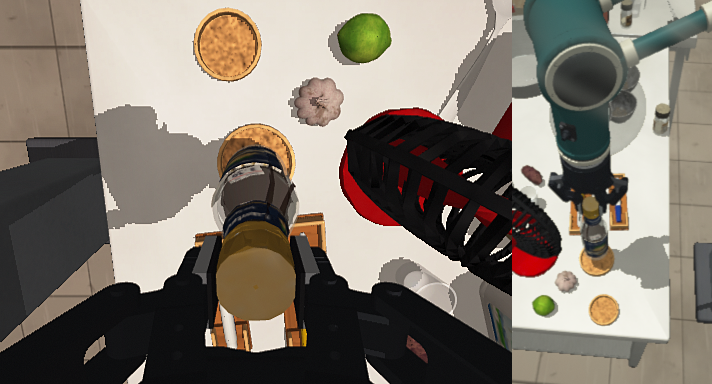

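The bottle hangs upright right over the wide coaster (rim cols 217–297, far rim row 124), in line with the prediction.

Emit:
play_rows(steps=[0.0005, 0, 0.01, 0, 0.0005, 0, 0.025, 0, 0.0005, 0, 0.038, 0, 0.0005, 0, 0.047, 0, 0.0005, 0, 0.052, 0, 0.0005, 0, 0.0545, 0, 0.0005, 0, 0.0545, 0, 0.0005, 0, 0.0545, 0])

```text
time: 17.4
tool_pos: [0.5593, 0.2281, 0.2034]
tcp_rot: [2.221, 2.221, 0.001]
wrist_force: [-0.2, 0.3, -3.0]
width: 0.356
grip_force: 59.3
```

Emit:
play_rows(steps=[0, 0, 0, 0, 0, 0, 0, 0, 0, 0, 0, 0, 0, 0, 0, 0, 0, 0, 0, 0], jaw=60)

```text
time: 18.02
tool_pos: [0.559, 0.2279, 0.2029]
tcp_rot: [2.221, 2.221, 0.0]
wrist_force: [0.6, 0.3, 0.2]
width: 0.765
grip_force: 0.0
```

Emit:
play_rows(steps=[0, 0, -0.01, 0, 0, 0, -0.03, 0, 0, 0, -0.07, 0, 0, 0, -0.09, 0, 0, 0, -0.09, 0])

```text
time: 18.65
tool_pos: [0.5603, 0.2285, 0.2961]
tcp_rot: [2.22, 2.22, 0.008]
wrist_force: [-0.3, 0.3, 0.7]
width: 0.765
grip_force: 0.0
```

Run:
```python
from h import *
go(.4125,-.211,.27,-20)
```

```text
row [-0.4395 -0.148   0.0244] 0.349 | t 18.65 pos [0.5603 0.2285 0.2961] hd 0.0 w 0.765 gf 0.0 q6 0.35
```

Emit:
play_rows(steps=[-0.055, -0.018, 0, 0, -0.11, -0.037, 0, 0, -0.165, -0.055, 0, 0, -0.22, -0.074, 0, 0, -0.275, -0.092, 0.02, 0, -0.33, -0.11, 0.05, 0, -0.385, -0.129, 0.09, 0, -0.43, -0.148, 0.1, 0, -0.44, -0.148, 0.11, 0, -0.44, -0.148, 0.11, 0], jaw=10)

```text
time: 19.9
tool_pos: [0.4098, -0.2117, 0.181]
tcp_rot: [-2.221, -2.217, 0.001]
wrist_force: [-0.1, 0.2, 0.7]
width: 0.96
grip_force: 0.0
```

Emit:
play_rows(steps=[0, 0, 0, 0, 0, 0, 0, 0])

```text
time: 20.15
tool_pos: [0.4119, -0.2111, 0.1835]
tcp_rot: [2.218, 2.223, 0.001]
wrist_force: [0.2, -0.1, 0.6]
width: 0.964
grip_force: 0.0
```

Run:
```python
from h import *
from workcell import bot
a=[]
for n in("wrist","side"):
    c=bot.read_camera(n);a.append(c["pixels"])
    print(n,[np.round(proj(c,p)).tolist() for p in((.412,-.2113,.096),(.412,-.2113,0))])
cv2.imwrite("pics/c9.png",np.hstack([a[0],a[1][:,150:350]]))
go(.412,-.2113,.07,0)
```

```text
wrist [[255.0, 207.0], [255.0, 175.0]]
side [[300.0, 108.0], [297.0, 131.0]]
row [1.000e-04 1.000e-04 1.134e-01] 0.002 | t 20.25 pos [ 0.4117 -0.2113  0.1834] hd 0.1 w 0.961 gf 0.0 q6 -0.53
```

View pics/c9.png

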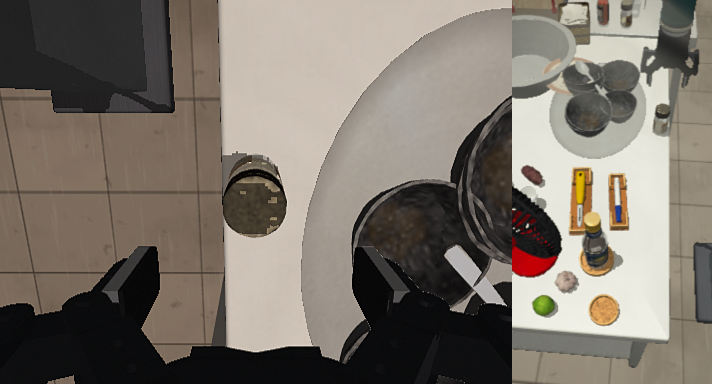

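The jar lid is centred at (254,204), matching the prediction; the side part shows the bottle upright in the wide coaster and the tools in place.

Emit:
play_rows(steps=[0.001, 0, 0.04, 0, 0.001, 0, 0.08, 0, 0.001, 0, 0.1, 0, 0.001, 0, 0.113, 0, 0.001, 0, 0.113, 0, 0.001, 0, 0.113, 0])

```text
time: 21.0
tool_pos: [0.4119, -0.2115, 0.0709]
tcp_rot: [2.22, 2.22, 0.001]
wrist_force: [0.2, -0.0, 0.2]
width: 0.96
grip_force: 0.0
```

Emit:
play_rows(steps=[0, 0, 0, 0, 0, 0, 0, 0, 0, 0, 0, 0, 0, 0, 0, 0, 0, 0, 0, 0, 0, 0, 0, 0], jaw=255, grip_force=50)

```text
time: 21.75
tool_pos: [0.4114, -0.2114, 0.0707]
tcp_rot: [2.221, 2.221, 0.0]
wrist_force: [-2.0, 0.4, 6.0]
width: 0.493
grip_force: 50.4
```

Emit:
play_rows(steps=[0, 0, -0.02, 0, 0, 0, -0.05, 0, 0, 0, -0.08, 0, 0, 0, -0.08, 0, 0, 0, -0.08, 0])

```text
time: 22.38
tool_pos: [0.4102, -0.2106, 0.1487]
tcp_rot: [-2.22, -2.22, 0.001]
wrist_force: [-0.0, 0.2, -1.1]
width: 0.489
grip_force: 50.8
```

Run:
```python
from h import *
from workcell import bot
print(bot.read_state()["wrist_force"])
go(.42,.32,.15,0)
```

```text
[-0.04609046  0.24995441 -1.12884673]
row [ 0.5307  0.0098 -0.001 ] 0.0 | t 22.38 pos [ 0.4102 -0.2106  0.1487] hd 0.0 w 0.489 gf 50.8 q6 -0.53
```

Emit:
play_rows(steps=[0.02, 0, 0, 0, 0.06, 0, 0, 0, 0.11, 0, 0, 0, 0.16, 0, 0, 0, 0.21, 0, 0, 0, 0.26, 0, 0, 0, 0.31, 0, 0, 0, 0.36, 0, 0, 0, 0.41, 0, 0, 0, 0.45, 0, 0, 0])

```text
time: 23.62
tool_pos: [0.4094, 0.2403, 0.1476]
tcp_rot: [-2.219, -2.222, 0.005]
wrist_force: [0.3, -0.8, -0.5]
width: 0.489
grip_force: 50.8
```

Emit:
play_rows(steps=[0.04, 0, 0, 0, 0.075, 0.01, 0, 0, 0.1, 0.03, 0, 0, 0.107, 0.06, 0, 0, 0.107, 0.09, 0, 0, 0.107, 0.11, 0, 0, 0.107, 0.118, 0, 0, 0.107, 0.118, 0, 0, 0.107, 0.118, 0, 0])

```text
time: 24.75
tool_pos: [0.528, 0.3457, 0.1496]
tcp_rot: [-2.221, -2.221, 0.001]
wrist_force: [0.6, -0.1, -1.7]
width: 0.493
grip_force: 50.9
```

Run:
```python
from h import *
from workcell import bot
a=[]
for n in("wrist","side"):
    c=bot.read_camera(n);a.append(c["pixels"])
    print(n,[np.round(proj(c,p)).tolist() for p in((.53,.3474,.016),(.53,.3474,.08),(.53,.3474+.034,.016))])
cv2.imwrite("pics/c10.png",np.hstack([a[0],a[1][:,150:350]]))
go(.53,.347,.0755,0)
```

```text
wrist [[258.0, 187.0], [258.0, 213.0], [258.0, 143.0]]
side [[241.0, 309.0], [241.0, 301.0], [240.0, 325.0]]
row [0.0011 0.0019 0.0744] 0.0 | t 24.85 pos [0.5281 0.3459 0.1499] hd 0.0 w 0.493 gf 50.9 q6 0.54
```

View pics/c10.png

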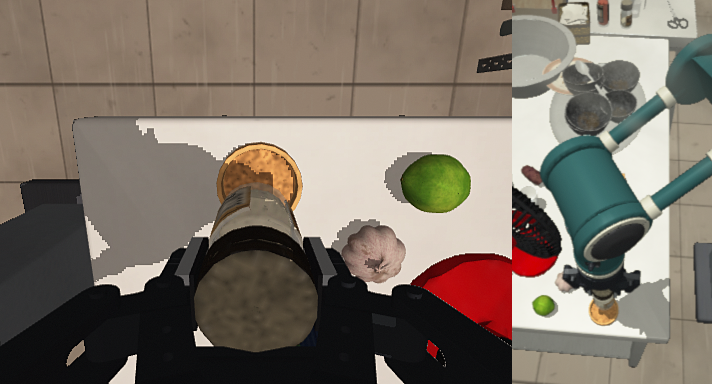

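The jar hangs upright just short of the coaster axis; the rim spans cols 218–302 with far row 142, within 2 mm of prediction, and garlic (373,253) and lime (436,184) are clear of the fingers.

Emit:
play_rows(steps=[0.001, 0.0025, 0.015, 0, 0.001, 0.0025, 0.035, 0, 0.001, 0.0025, 0.055, 0, 0.001, 0.0025, 0.067, 0, 0.001, 0.0025, 0.072, 0, 0.001, 0.0025, 0.0745, 0, 0.001, 0.0025, 0.0745, 0, 0.001, 0.0025, 0.0745, 0])

```text
time: 25.85
tool_pos: [0.532, 0.3473, 0.0761]
tcp_rot: [2.221, 2.221, 0.002]
wrist_force: [-0.5, 0.3, -1.1]
width: 0.49
grip_force: 50.9
```

Emit:
play_rows(steps=[0, 0, 0, 0, 0, 0, 0, 0, 0, 0, 0, 0, 0, 0, 0, 0], jaw=80)

```text
time: 26.35
tool_pos: [0.5314, 0.347, 0.0754]
tcp_rot: [2.221, 2.221, 0.0]
wrist_force: [0.6, 0.2, 0.1]
width: 0.682
grip_force: 0.0
```

Emit:
play_rows(steps=[0, 0, -0.01, 0, 0, 0, -0.03, 0, 0, 0, -0.07, 0, 0, 0, -0.12, 0, 0, 0, -0.17, 0, 0, 0, -0.2, 0, 0, 0, -0.2, 0, 0, 0, -0.2, 0])

```text
time: 27.35
tool_pos: [0.5311, 0.3467, 0.2753]
tcp_rot: [-2.221, -2.221, 0.0]
wrist_force: [-0.6, 0.4, -1.2]
width: 0.686
grip_force: 0.0
```

Emit:
play_rows(steps=[0.03, -0.05, 0, 0, 0.06, -0.1, 0, 0, 0.09, -0.15, 0, 0, 0.12, -0.2, 0, 0, 0.12, -0.2, 0, 0, 0.12, -0.2, 0, 0])

```text
time: 28.1
tool_pos: [0.331, 0.4663, 0.2737]
tcp_rot: [2.22, 2.222, -0.004]
wrist_force: [-0.4, 1.1, -0.1]
width: 0.69
grip_force: 0.0
```

Run:
```python
from h import *
from workcell import bot
a=bot.read_camera("top")["pixels"][130:275,125:405];b=bot.read_camera("side")["pixels"][150:340,180:330]
a=cv2.resize(a,None,fx=1.7,fy=1.7,interpolation=2);b=cv2.resize(b,None,fx=2,fy=2,interpolation=2)
im=np.zeros((380,a.shape[1]+b.shape[1],3),np.uint8);im[:a.shape[0],:a.shape[1]]=a;im[:b.shape[0],a.shape[1]:]=b
cv2.imwrite("pics/f.png",im);go(.5,.3,.3,0)
```

```text
row [-0.1659  0.168  -0.0255] -0.001 | t 28.2 pos [0.3322 0.466  0.2743] hd -0.1 w 0.684 gf 0.0 q6 0.91
```

View pics/f.png

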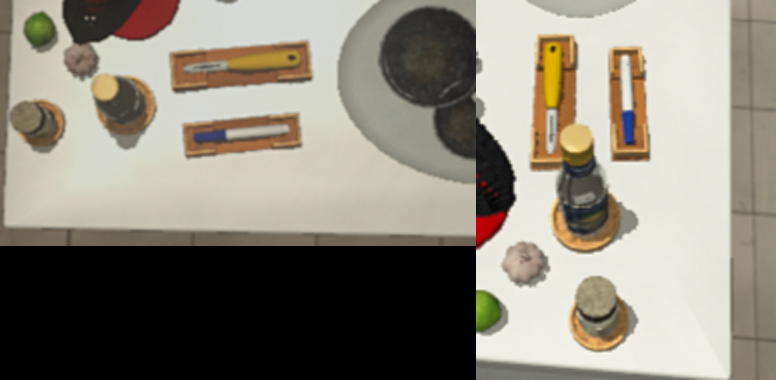

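The picture shows the peeler and marker inside their rests, the bottle (580,215) and jar (598,320) upright inside their coaster rims, and the garlic and lime unmoved; the arm is clear.

```bash
python3 -c "
from workcell import bot
print(bot.finish_job())"
```

```text
the job is handed in; nothing more can be done
None
```

The job is handed in at about 28 s of the 104 s allowed: the last pictures showed the peeler and marker inside their rests, the bottle and jar upright in their coasters, the garlic and lime unmoved, and the gripper open and clear; no verdict came back.

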